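Raise the bench lamp until it locks

ROBOT

A 6-joint arm with a two-finger parallel gripper is mounted at the origin on a cart in front of the work surface, level with it; the furniture and walls round the work are solid. World frame = base frame: x ahead of the robot, y to its left, z up, the work surface at z = 0. Lengths are in m, angles in rad, forces in N, time in s.
With the tool pointing down it reaches from about 0.325 to 1 m from the base axis. Payload 5.1 kg.
Tool frame: the origin (TCP) lies midway between the tips of the shut fingers; the grasp point (between the pads) lies 19 mm behind it; z points along the fingers, y is the line along which they close (so a half turn about z gives the same grasp; the last joint's range is limited). The gripper opens to 85 mm and grips with 20 to 120 N. Pads are 22 mm wide; open, the fingers measure 114 mm over their backs; the gripper's body (76 mm by 85 mm) begins 54 mm behind the grasp point. The pads swing forward as they close: fully open they stand 13 mm farther back than shut.
Start: joints at [1.208, 0.124, 1.65, -0, 1.367, -0.083], TCP at [0.18, 0.625, 0.231] pointing down, gripper open.
Joint ranges: [-2.61, 2.61], [-1.02, 2.33], [0.03, 2.71], [-1.35, 4.49], [0.32, 2.68], [-2.91, 2.91]. Speed limits (rad/s): [2.57, 2.57, 3.14, 3.14, 3.14, 3.14].

INTERFACE

Orientations are given as a rotation vector (axis times angle).
In Python, from cell import get_obs, optics, robot gives the robot as it stands.
- The arm moves only by the shell command python3 -m handwheel 'ROWS' [FORCE]. ROWS is JSON, a list of rows, each an object of numbers: "dx", "dy", "dz": the shift along the tool's x, y, z in m; "yaw": the turn about the tool's z in rad; "claw": the closure in counts, from 0 (fully open) to 255 (shut). A call has 1 to 5 rows; each row shifts and turns the commanded pose from where the row before left it, along the tool's axes as they then stand; what a row does not reach is not made up. A row lasts 1/10 s, in which the tool goes at most 50 mm and 8.59 degrees, less where a joint would pass 70% of its speed; a pose out of reach is approached as far as the arm can. A call is refused whole if a number of a shift passes 0.05 or a number of a turn 0.15, either way. A call with a gripper value outside its range is refused whole. The fingers move at their own pace and stop on an object; FORCE is the grip in N (left out, the last holds). Time passes only in rows, so rows that do not move let the fingers close. It gives the time, the measured TCP pose, the force, the opening and the grip force at its end, in the units of the state.
- get_obs(): the state, without advancing time (a new reading comes with each control period).
- optics.grab_frame(name): name is "scene" or "top" or "wrist"; returns a dict with "frame" (480x640x3 uint8, red, green, blue), "z_map" (480x640 float32, m along the optical axis (not along the pixel's ray), 0 where there is no reading), "K" (3x3 intrinsics, pixels), "k1" (the pictures are not rectified: a ray, as slopes to the right and down, at radius r is drawn at 1 + k1 r^2 times it, then the intrinsics apply), "eye" and "orientation" of the camera in the world; the wrist camera has in their place "tool_from_camera" (4x4, takes a point from camera to tool coordinates, whose origin is the TCP and whose axes are the flange's). Camera axes: x right, y down, z forward; pixel columns grow to the right and rows downward; lengths in m; the calibration is good to about 2 mm. A picture is of the moment at which its call begins: read the wrist's pose just before it.
- robot.close_job(): hands the job in; it is judged then, once.
The state is a dict: "time_s": time; "q": joint angles; "qd": joint speeds; "effort": joint torques, N m; "position": TCP position; "eef_rot": TCP orientation; "wrist_force": force on the tool from outside, world axes, zero at the start; "torque": the same for the moment, N m; "finger_gap": finger opening in m; "grasp_force": force on a finger pad.
Only numpy, scipy, OpenCV 4.12 (cv2) and the standard library are available. Lean on these libraries where they do the work, as an engineer would, in place of code of your own. Each camera call takes 0.05 s, during which the arm holds its last target. There are 200 camera calls.

TASK

The small bench lamp (the stand with the yellow head) is pushed down low over the board. Pull its telescopic mast straight up until its red lock button clicks out, then let go and leave it standing raised and locked; leave the similar stand with the magnifier as it is.

Things in the scene. Friction and masses are not known exactly. Their poses are not given: they have to be found in the camera images.
- lamp_grip (a point): Centre of the yellow grip block on top of the lamp stand's mast: 28 mm wide (y), 36 long (x), 34 high, so it reaches 17 mm above and below this point. Grip its free y faces from above. Height: 167 mm plus the extension. Axes are the stand's, z up; an arm runs 120 mm to -x to the round yellow lamp head, 80 mm across. The stand is on either side of the oscilloscope, turned up to 30 degrees.
- lamp_mast (a joint): Extension of the lamp's mast, m: 0 down, grows upward, end stop 0.086; starts at 0 to 0.02. A 20 mm square steel mast in a 30 mm square aluminium tube (34 mm black collar, top 136 mm over the table) on a dark foot 100 x 130 x 12 mm, fixed to the table. It stays where it is let go; lifting takes about 8 N.
- lamp_button (a joint): Red 10 mm spring lock button in the lamp's mast. 0: held in, hidden in the tube; 0.009: out through the dark slot high on the tube's -x face, standing 5 mm proud. It springs out by itself once the extension passes about 0.072 and then keeps the mast from sliding down: 0.072 to 0.086 is locked.
- magnifier_grip (a point): Centre of the black grip block of the other stand, of the same build and sizes, which carries a round magnifier (black ring with a lens, 85 mm across) instead of a lamp. Its mast must stay as it is.

How it is judged:
At the end, for the whole second after the job is handed in: The lamp's mast is extended by at least 69 mm and at rest, and its red lock button is out by more than 6 mm of its 9 mm (value of joint lamp_mast above 0.069 m and value of joint lamp_button above 0.006 m and velocity of joint lamp_mast between -0.01 and 0.01 m/s); the robot touches nothing.
It fails at once if the magnifier's grip block is moved by more than 15 mm (distance of magnifier_grip from where it was at the start of the episode above 0.015 m).
It also fails if it takes over 32 s, if anything falls off the work surface, if the arm or the gripper's body presses on something with over 40 N, if the wrist force passes 120 N, or if a joint passes its speed limit or range.

## Working session

There is one attempt and no reset: what is moved stays moved. The work goes in short steps, Python scripts to look and compute and a shell command to move; the robot and the scene stay as the last step left them, time stands still between calls to the robot, and variables do not carry over. Pictures are saved under pics/ and viewed, at most 10 in all, crops included, and the job is handed in when it is done.

```bash
ls; mkdir -p pics
python3 - <<'E'
from cell import get_obs, optics, robot
import cv2,numpy as np
np.set_printoptions(precision=4,suppress=True)
o=get_obs();print({k:np.round(v,3) for k,v in o.items()})
ims=[]
for n in("scene","top"):
    f=optics.grab_frame(n);np.savez(f"{n}.npz",**f)
    print(n,f["K"],f["k1"],f["eye"],f["orientation"],f["z_map"].min(),f["z_map"].max())
    cv2.imwrite(f"pics/{n}.png",f["frame"][:,:,::-1])
E
```

```text
pics
{'time_s': np.float64(0.0), 'q': array([ 1.208,  0.124,  1.652, -0.   ,  1.367, -0.083]), 'qd': array([ 0.001, -0.002,  0.001,  0.   ,  0.001,  0.   ]), 'effort': array([ -0.001, -42.361, -36.546,  -0.   ,   0.007,  -0.   ]), 'position': array([0.179, 0.624, 0.23 ]), 'eef_rot': array([-0.438, -3.11 ,  0.003]), 'wrist_force': array([ 0.243, -0.132,  0.437]), 'torque': array([-0.081,  0.005, -0.032]), 'grasp_force': np.float64(0.0), 'finger_gap': np.float64(0.085)}
scene [[489.0579   0.     323.1942]
 [  0.     489.0579 233.241 ]
 [  0.       0.       1.    ]] -0.09747769224959238 [ 0.8537 -0.773   1.2105] [-2.4294 -0.5973  0.1812] 0.0 3.766499
top [[556.4292   0.     328.8367]
 [  0.     556.4292 245.1681]
 [  0.       0.       1.    ]] -0.07213085800342439 [0.3888 0.0031 1.4802] [-2.2209  2.1622 -0.0697] 0.0 2.2339785
```

View pics/scene.png

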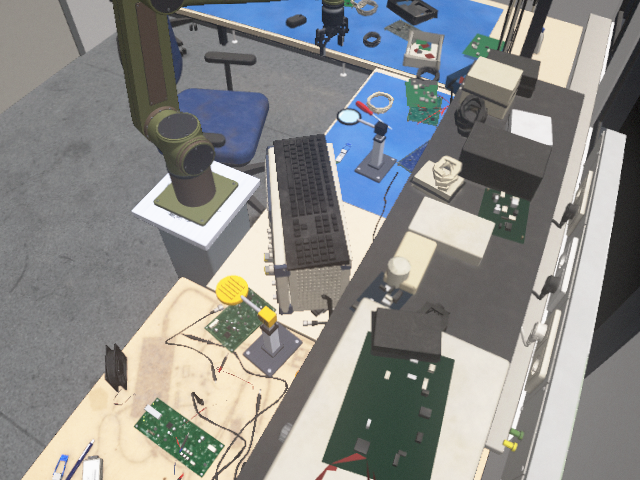

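View pics/top.png

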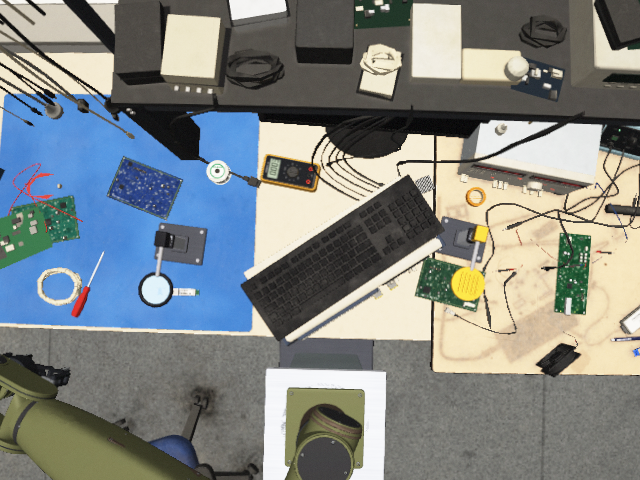

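The scene view shows the lamp's yellow grip at (268,317), its head at (232,290), and the magnifier's grip at (380,130). In the top view the lamp's grip is at (480,233), its head at (468,283), and the magnifier is at (163,240). The oscilloscope stands between the two stands.

```bash
cat > h.py <<'E'
import cv2,numpy as np
from scipy.spatial.transform import Rotation as R
np.set_printoptions(precision=4,suppress=True)
def cloud(f):
    """world point per pixel from z_map"""
    K=f["K"];D=np.array([float(f["k1"]),0,0,0])
    v,u=np.mgrid[:480,:640]
    s=cv2.undistortPoints(np.stack([u,v],-1).reshape(-1,1,2).astype(float),K,D).reshape(480,640,2)
    d=np.concatenate([s,np.ones((480,640,1))],-1)@R.from_rotvec(f["orientation"]).as_matrix().T
    return f["eye"]+d*f["z_map"][...,None], d
E
python3 - <<'E'
from h import *
for n in("scene","top"):
    f=dict(np.load(f"{n}.npz"));P,d=cloud(f)
    hsv=cv2.cvtColor(f["frame"],cv2.COLOR_RGB2HSV)
    m=cv2.inRange(hsv,(20,150,120),(35,255,255))
    k,l,st,c=cv2.connectedComponentsWithStats(m)
    for i in range(1,k):
        if st[i,4]>60:
            Q=P[l==i];Q=Q[f["z_map"][l==i]>0]
            print(n,c[i],st[i],"med",np.median(Q,0),"z pct",np.percentile(Q[:,2],[5,50,95]))
            # top face: near-highest points
            t=Q[Q[:,2]>np.percentile(Q[:,2],90)-.006];print("  top mean",t.mean(0),len(t),"rect",cv2.minAreaRect((t[:,:2]*1000).astype(np.float32)))
f=dict(np.load("top.npz"));P,_=cloud(f)
# height map of obstacles over a coarse world grid
ok=f["z_map"]>0;Q=P[ok]
print("max z grid; cols y from .7 to -.7")
for x in np.arange(.1,.95,.05):
    print("%.2f"%x,*["%4d"%(1000*s.max()) if len(s:=Q[(abs(Q[:,0]-x)<.025)&(abs(Q[:,1]-y)<.035),2]) else "  --" for y in np.arange(.7,-.75,-.07)])
E
```

```text
scene [231.5259 289.7321] [216 276  32  29 713] med [ 0.3919 -0.3308  0.1832] z pct [0.1777 0.1832 0.1887]
  top mean [ 0.39   -0.3309  0.1844] 554 rect ((389.01947021484375, -329.24114990234375), (74.11541748046875, 75.92720794677734), 85.19894409179688)
scene [267.7163 315.375 ] [258 306  18  21 208] med [ 0.5115 -0.3553  0.2001] z pct [0.1772 0.2001 0.2039]
  top mean [ 0.5069 -0.3541  0.201 ] 161 rect ((506.43109130859375, -353.3736572265625), (27.888580322265625, 34.823089599609375), 74.3841781616211)
top [480.7077 233.3897] [472 225  17  17 195] med [ 0.5046 -0.3517  0.1993] z pct [0.18   0.1993 0.2035]
  top mean [ 0.5036 -0.3519  0.2002] 149 rect ((503.8355712890625, -351.5643615722656), (27.405418395996094, 35.1556396484375), 77.05536651611328)
top [467.1978 283.6233] [451 267  34  34 900] med [ 0.3865 -0.3261  0.1822] z pct [0.1722 0.1822 0.1885]
  top mean [ 0.3866 -0.3266  0.1844] 576 rect ((386.9686584472656, -325.814453125), (72.49694061279297, 74.37596130371094), 1.3285517692565918)
max z grid; cols y from .7 to -.7
0.10 -733  475  570  596  619  639  653  654    8  21
[... 1116 characters left out ...]
  273    9   26   46   66   68   54   48
0.65   10    9   24   26   23   47   50   38   43   82  196  272  495   24  231  468  509  190  194  191   76
0.70   12   11   22   19  499  499  580  581  521  499  499  530  555  499  499  498  558  499  499  444   46
0.75  406  523  643  750  499  559  583  582  547  546  499  569  568  529  554  554  607  624  571  192   59
0.80   10   11  624  706  678  559  583  583  540  574  575  563  556  531  554  553  638  642  187  189  112
0.85   10   11    4   --  633  559  580  581  547  574  574  517  529  529  500  533  640  640   --   --   --
0.90    7    8   --   --  497  501  500  541  544  544  508  516  528  528  499  528  587   --   --   --   --
```

Both views put the grip at about (0.505, -0.352). Its top is at z = 0.200, so the centre is at 0.183 and the extension about 16 mm. The stand is turned about -12.5°, from the grip-to-head direction (118 mm against 120 given) and the block's rectangle. The scope top is at 0.277, so I'll raise the tool to cross above it.

```bash
python3 -m handwheel '[{"dz":-0.05},{"dz":-0.05},{"dz":-0.04,"dx":-0.02,"dy":-0.02},{"dx":-0.031,"dy":-0.036},{"dx":-0.031,"dy":-0.036}]' 40
python3 - <<'E'
from h import *
a=np.radians(-12.5);X=np.array([np.cos(a),np.sin(a)]);Y=np.array([-X[1],X[0]]);c=np.array([.5045,-.3525])
for n in("top","scene"):
    f=dict(np.load(n+".npz"));P,_=cloud(f);Q=P[f["z_map"]>0]
    s=np.stack([(Q[:,:2]-c)@X,(Q[:,:2]-c)@Y,Q[:,2]],1)
    s=s[(abs(s[:,0])<.06)&(abs(s[:,1])<.15)&(s[:,2]>.14)]
    print(n)
    for x in np.arange(-.06,.06,.02):
        t=s[(s[:,0]>=x)&(s[:,0]<x+.02)]; p=t[t[:,1]>.035]; q=t[t[:,1]<-.03]
        print("x %.2f"%x,"nearest +y",p[:,1].min() if len(p) else None,"nearest -y",q[:,1].max() if len(q) else None)
E
```

```text
top
x -0.06 nearest +y 0.08471466329904088 nearest -y None
x -0.04 nearest +y 0.09618256635106945 nearest -y None
x -0.02 nearest +y 0.09810114104183149 nearest -y None
x 0.00 nearest +y 0.12108529465364658 nearest -y None
x 0.02 nearest +y 0.14185360818393758 nearest -y None
x 0.04 nearest +y None nearest -y None
scene
x -0.06 nearest +y 0.08169661488010507 nearest -y None
x -0.04 nearest +y 0.08735586203011399 nearest -y None
x -0.02 nearest +y 0.09540077989060528 nearest -y None
x 0.00 nearest +y 0.11527235575610165 nearest -y None
x 0.02 nearest +y 0.13827147692748235 nearest -y None
x 0.04 nearest +y None nearest -y Noneinvalid input
```

Even fully open, the fingers (57 mm) clear the scope by about 30 mm. The move was refused, probably because every row needs all the keys.

```bash
python3 -m handwheel '[{"dx":0,"dy":0,"dz":-0.05,"yaw":0,"claw":0},{"dx":0,"dy":0,"dz":-0.05,"yaw":0,"claw":0},{"dx":-0.02,"dy":-0.02,"dz":-0.04,"yaw":0,"claw":0},{"dx":-0.03,"dy":-0.035,"dz":0,"yaw":0,"claw":0},{"dx":-0.03,"dy":-0.035,"dz":0,"yaw":0,"claw":0}]' 40
```

```text
time_s: 0.6
position: [0.232, 0.5156, 0.3731]
eef_rot: [0.436, 3.11, 0.004]
wrist_force: [0.5, 0.1, -0.2]
finger_gap: 0.0855
grasp_force: 0.0
```

```bash
python3 -m handwheel '[{"dx":-0.03,"dy":-0.035,"dz":0,"yaw":0,"claw":0},{"dx":-0.03,"dy":-0.035,"dz":0,"yaw":0,"claw":0},{"dx":-0.03,"dy":-0.035,"dz":0,"yaw":0,"claw":0},{"dx":-0.03,"dy":-0.035,"dz":0,"yaw":0,"claw":0},{"dx":-0.03,"dy":-0.035,"dz":0,"yaw":0,"claw":0}]'
python3 -m handwheel '[{"dx":-0.03,"dy":-0.035,"dz":0,"yaw":0,"claw":0},{"dx":-0.03,"dy":-0.035,"dz":0,"yaw":0,"claw":0},{"dx":-0.03,"dy":-0.035,"dz":0,"yaw":0,"claw":0},{"dx":-0.03,"dy":-0.035,"dz":0,"yaw":0,"claw":0},{"dx":-0.03,"dy":-0.035,"dz":0,"yaw":0,"claw":0}]'
```

```text
time_s: 1.1
position: [0.3275, 0.3047, 0.3709]
eef_rot: [-0.437, -3.111, 0.0]
wrist_force: [1.0, -0.5, -0.2]
finger_gap: 0.0853
grasp_force: 0.0
time_s: 1.6
position: [0.4234, 0.095, 0.371]
eef_rot: [0.438, 3.111, 0.0]
wrist_force: [1.4, 0.6, 0.0]
finger_gap: 0.0851
grasp_force: 0.0
```

```bash
python3 -m handwheel '[{"dx":-0.02,"dy":-0.0405,"dz":0,"yaw":0,"claw":0},{"dx":-0.02,"dy":-0.0405,"dz":0,"yaw":0,"claw":0},{"dx":-0.02,"dy":-0.0405,"dz":0,"yaw":0,"claw":0},{"dx":-0.02,"dy":-0.0405,"dz":0,"yaw":0,"claw":0},{"dx":-0.02,"dy":-0.0405,"dz":0,"yaw":0,"claw":0}]'
python3 -m handwheel '[{"dx":-0.02,"dy":-0.0405,"dz":0,"yaw":0,"claw":0},{"dx":-0.02,"dy":-0.0405,"dz":0,"yaw":0,"claw":0},{"dx":-0.02,"dy":-0.0405,"dz":0,"yaw":0,"claw":0},{"dx":-0.02,"dy":-0.0405,"dz":0,"yaw":0,"claw":0},{"dx":-0.02,"dy":-0.0405,"dz":0,"yaw":-0.06,"claw":0}]'
python3 -m handwheel '[{"dx":0,"dy":0,"dz":0,"yaw":0,"claw":0},{"dx":0,"dy":0,"dz":0,"yaw":0,"claw":0}]'
cat > w.py <<'E'
from h import *
from cell import get_obs, optics
import sys
o=get_obs();f=optics.grab_frame("wrist")
cv2.imwrite(f"pics/{sys.argv[1]}.png",f["frame"][:,:,::-1])
T=np.eye(4);T[:3,:3]=R.from_rotvec(o["eef_rot"]).as_matrix();T[:3,3]=o["position"]
C=T@f["tool_from_camera"];f["eye"]=C[:3,3];f["orientation"]=R.from_matrix(C[:3,:3]).as_rotvec()
P,d=cloud(f);z=f["z_map"]
m=cv2.inRange(cv2.cvtColor(f["frame"],cv2.COLOR_RGB2HSV),(20,150,120),(35,255,255))
k,l,st,c=cv2.connectedComponentsWithStats(m)
print("tcp",o["position"],"tool y",T[:2,1],"angle",np.degrees(np.arctan2(T[1,1],T[0,1])))
for i in range(1,k):
    if st[i,4]<300: continue
    Q=P[(l==i)&(z>0)];t=Q[Q[:,2]>np.percentile(Q[:,2],90)-.006]
    (cx,cy),wh,a=cv2.minAreaRect((t[:,:2]*1000).astype(np.float32))
    e=T[:3,:3].T@(np.r_[cx/1000,cy/1000,t[:,2].mean()]-o["position"])
    print("blob",c[i],st[i,4],"top z",t[:,2].mean(),"rect",cx,cy,wh,a,"tool offset",e)
E
python3 w.py w1
```

```text
time_s: 2.1
position: [0.4632, -0.1272, 0.3709]
eef_rot: [-0.439, -3.111, -0.0]
wrist_force: [0.3, 0.6, 0.8]
finger_gap: 0.0857
grasp_force: 0.0
time_s: 2.6
position: [0.5035, -0.3494, 0.3706]
eef_rot: [-0.343, -3.122, -0.001]
wrist_force: [0.6, 0.2, 0.2]
finger_gap: 0.0854
grasp_force: 0.0
time_s: 2.8
position: [0.5033, -0.3483, 0.3699]
eef_rot: [-0.347, -3.12, -0.003]
wrist_force: [0.0, 0.1, -0.6]
finger_gap: 0.0856
grasp_force: 0.0
tcp [ 0.5033 -0.3483  0.3699] tool y [0.2198 0.9755] angle 77.30050493720685
blob [314.5294  78.3179] 6814 top z 0.1835613803658784 rect 387.9737243652344 -326.167236328125 (77.6703872680664, 75.91036987304688) 77.30928802490234 tool offset [ 0.1169 -0.004   0.1866]
blob [315.8264 217.9732] 1083 top z 0.20052777151435364 rect 505.67645263671875 -351.8731994628906 (26.625240325927734, 35.56987380981445) 77.77690124511719 tool offset [-0.0035 -0.0032  0.1694]
```

View pics/w1.png

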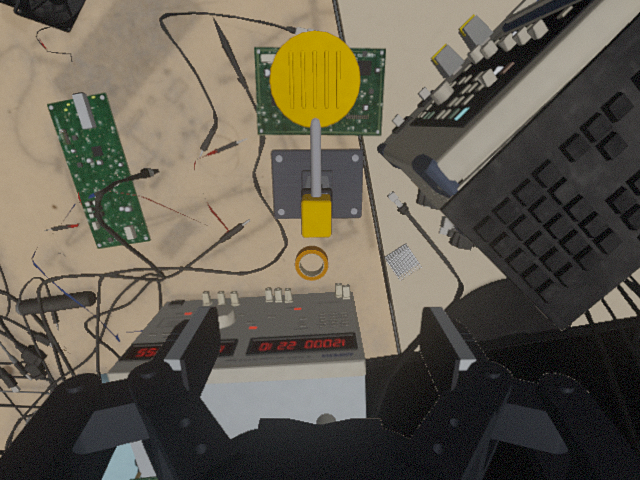

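The wrist view shows the grip at (316,218) in line with the tool and the head at (315,78), with both finger paths clear. I'll correct by 3 mm and go down.

```bash
python3 -m handwheel '[{"dx":-0.0035,"dy":-0.0035,"dz":0.04,"yaw":0,"claw":0},{"dx":0,"dy":0,"dz":0.045,"yaw":0,"claw":0},{"dx":0,"dy":0,"dz":0.035,"yaw":0,"claw":0},{"dx":0,"dy":0,"dz":0.03,"yaw":0,"claw":0},{"dx":0,"dy":0,"dz":0.02,"yaw":0,"claw":0}]'
python3 -m handwheel '[{"dx":0,"dy":0,"dz":0.02,"yaw":0,"claw":0},{"dx":0,"dy":0,"dz":0.014,"yaw":0,"claw":0},{"dx":0,"dy":0,"dz":0,"yaw":0,"claw":60},{"dx":0,"dy":0,"dz":0,"yaw":0,"claw":90},{"dx":0,"dy":0,"dz":0,"yaw":0,"claw":110}]'
```

```text
time_s: 3.35
position: [0.5055, -0.3493, 0.1988]
eef_rot: [-0.342, -3.121, -0.003]
wrist_force: [-0.2, 0.6, -0.6]
finger_gap: 0.0856
grasp_force: 0.0
time_s: 3.85
position: [0.5071, -0.3521, 0.1692]
eef_rot: [0.344, 3.12, -0.002]
wrist_force: [0.2, -0.2, 0.7]
finger_gap: 0.0486
grasp_force: 0.0
```

```bash
python3 -m handwheel '[{"dx":0,"dy":0,"dz":0.003,"yaw":0,"claw":160},{"dx":0,"dy":0,"dz":0,"yaw":0,"claw":255},{"dx":0,"dy":0,"dz":0,"yaw":0,"claw":255},{"dx":0,"dy":0,"dz":0,"yaw":0,"claw":255},{"dx":0,"dy":0,"dz":0,"yaw":0,"claw":255}]' 50
```

```text
time_s: 4.35
position: [0.5067, -0.3523, 0.1652]
eef_rot: [0.344, 3.121, -0.002]
wrist_force: [1.4, -0.6, 2.6]
finger_gap: 0.0278
grasp_force: 52.6
```

The grip is at 27.8 mm, which matches the block's 28 mm. Next I lift about 62 mm, slowly.

```bash
python3 -m handwheel '[{"dx":0,"dy":0,"dz":-0.005,"yaw":0,"claw":255},{"dx":0,"dy":0,"dz":-0.008,"yaw":0,"claw":255},{"dx":0,"dy":0,"dz":-0.008,"yaw":0,"claw":255},{"dx":0,"dy":0,"dz":-0.008,"yaw":0,"claw":255},{"dx":0,"dy":0,"dz":-0.008,"yaw":0,"claw":255}]'
python3 -m handwheel '[{"dx":0,"dy":0,"dz":-0.008,"yaw":0,"claw":255},{"dx":0,"dy":0,"dz":-0.007,"yaw":0,"claw":255},{"dx":0,"dy":0,"dz":-0.006,"yaw":0,"claw":255},{"dx":0,"dy":0,"dz":-0.004,"yaw":0,"claw":255},{"dx":0,"dy":0,"dz":0,"yaw":0,"claw":255}]'
python3 -m handwheel '[{"dx":0,"dy":0,"dz":0,"yaw":0,"claw":255},{"dx":0,"dy":0,"dz":0,"yaw":0,"claw":255},{"dx":0,"dy":0,"dz":0,"yaw":0,"claw":255}]'
python3 - <<'E'
from h import *
from cell import optics
for n in("scene","top"):
    f=optics.grab_frame(n);np.savez(n+"2.npz",**f);P,_=cloud(f)
    m=cv2.inRange(cv2.cvtColor(f["frame"],cv2.COLOR_RGB2HSV),(20,150,120),(35,255,255))
    k,l,st,c=cv2.connectedComponentsWithStats(m)
    for i in range(1,k):
        if st[i,4]>150: print(n,c[i],st[i,4],np.median(P[(l==i)&(f["z_map"]>0)],0))
E
```

```text
time_s: 4.85
position: [0.5066, -0.3523, 0.1988]
eef_rot: [0.344, 3.122, -0.001]
wrist_force: [7.7, -6.9, -10.0]
finger_gap: 0.0271
grasp_force: 51.0
time_s: 5.35
position: [0.5066, -0.3523, 0.225]
eef_rot: [0.344, 3.122, -0.001]
wrist_force: [3.3, -4.1, -4.1]
finger_gap: 0.0273
grasp_force: 51.7
time_s: 5.65
position: [0.5066, -0.3524, 0.2251]
eef_rot: [0.344, 3.122, -0.001]
wrist_force: [4.5, -4.6, -3.3]
finger_gap: 0.0277
grasp_force: 51.8
scene [226.7207 277.1269] 709 [ 0.3906 -0.3346  0.2423]
```

The head rose 59 mm, so the extension is about 75 mm. I'll go 3 mm more for margin, then open and back up.

```bash
python3 -m handwheel '[{"dx":0,"dy":0,"dz":-0.003,"yaw":0,"claw":255},{"dx":0,"dy":0,"dz":0,"yaw":0,"claw":255},{"dx":0,"dy":0,"dz":0,"yaw":0,"claw":255},{"dx":0,"dy":0,"dz":0,"yaw":0,"claw":0},{"dx":0,"dy":0,"dz":0,"yaw":0,"claw":0}]'
python3 -m handwheel '[{"dx":0,"dy":0,"dz":0,"yaw":0,"claw":0},{"dx":0,"dy":0,"dz":0,"yaw":0,"claw":0},{"dx":0,"dy":0,"dz":0,"yaw":0,"claw":0},{"dx":0,"dy":0,"dz":-0.02,"yaw":0,"claw":0},{"dx":0,"dy":0,"dz":-0.03,"yaw":0,"claw":0}]'
python3 -m handwheel '[{"dx":0,"dy":0,"dz":-0.03,"yaw":0,"claw":0},{"dx":0,"dy":0,"dz":-0.03,"yaw":0,"claw":0},{"dx":0,"dy":0,"dz":0,"yaw":0,"claw":0},{"dx":0,"dy":0,"dz":0,"yaw":0,"claw":0}]'
python3 w.py w2
python3 - <<'E'
from h import *
from cell import optics
f=optics.grab_frame("scene");P,_=cloud(f)
m=cv2.inRange(cv2.cvtColor(f["frame"],cv2.COLOR_RGB2HSV),(20,150,120),(35,255,255))
k,l,st,c=cv2.connectedComponentsWithStats(m)
for i in range(1,k):
    if st[i,4]>100:
        Q=P[(l==i)&(f["z_map"]>0)];print(c[i],st[i,4],np.median(Q,0),np.percentile(Q[:,2],95))
cv2.imwrite("pics/s3.png",cv2.resize(f["frame"][230:380,180:330,::-1],(600,600)))
E
```

```text
time_s: 6.25
position: [0.5059, -0.3513, 0.2288]
eef_rot: [-0.345, -3.121, -0.002]
wrist_force: [-0.3, -0.5, 0.2]
finger_gap: 0.0553
grasp_force: 0.0
time_s: 6.75
position: [0.5052, -0.3509, 0.2771]
eef_rot: [-0.344, -3.118, -0.005]
wrist_force: [-0.1, 1.0, 0.2]
finger_gap: 0.0855
grasp_force: 0.0
time_s: 7.15
position: [0.5065, -0.3519, 0.3402]
eef_rot: [0.345, 3.121, -0.002]
wrist_force: [0.5, 0.3, -0.4]
finger_gap: 0.0853
grasp_force: 0.0
tcp [ 0.5065 -0.3519  0.3402] tool y [0.2181 0.9759] angle 77.40244402940166
blob [317.9356  56.0613] 12778 top z 0.2459567612357414 rect 392.8243103027344 -327.36090087890625 (77.60596466064453, 68.87259674072266) 77.49858093261719 tool offset [ 0.1164 -0.0007  0.094 ]
blob [319.2345 247.4396] 2013 top z 0.2628124316373833 rect 505.5345458984375 -351.6163635253906 (27.345760345458984, 35.15007400512695) 77.20218658447266 tool offset [0.0011 0.0002 0.0774]
[221.846  275.7471] 435 [ 0.3772 -0.3411  0.2449] 0.2502392844640363
[265.4842 302.5701] 221 [ 0.5114 -0.3565  0.2617] 0.26511523532343
```

View pics/w2.png

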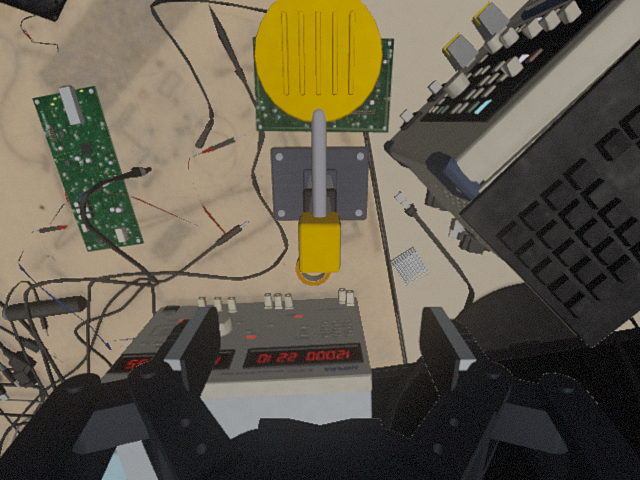

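The grip top is at 0.263, so the extension is about 79 mm, inside the lock band of 72–86 mm, and it stayed after release. The arm and head hide the tube's -x face, so I'll move aside to see the button.

```bash
python3 -m handwheel '[{"dx":0.03,"dy":-0.035,"dz":-0.01,"yaw":0,"claw":0},{"dx":0.03,"dy":-0.035,"dz":-0.01,"yaw":0,"claw":0},{"dx":0.03,"dy":-0.035,"dz":0,"yaw":0,"claw":0},{"dx":0.03,"dy":-0.02,"dz":0,"yaw":0,"claw":0},{"dx":0,"dy":0,"dz":0,"yaw":0,"claw":0}]'
python3 -m handwheel '[{"dx":0,"dy":0,"dz":0,"yaw":0,"claw":0},{"dx":0,"dy":0,"dz":0,"yaw":0,"claw":0}]'
python3 w.py w3
```

```text
time_s: 7.75
position: [0.3584, -0.4488, 0.3573]
eef_rot: [-0.352, -3.119, -0.003]
wrist_force: [0.8, 0.5, -0.4]
finger_gap: 0.0852
grasp_force: 0.0
time_s: 7.95
position: [0.3624, -0.447, 0.3581]
eef_rot: [-0.343, -3.122, -0.003]
wrist_force: [-0.0, 0.3, -0.2]
finger_gap: 0.0854
grasp_force: 0.0
tcp [ 0.3624 -0.447   0.3581] tool y [0.2173 0.9761] angle 77.44947158688737
blob [478.5383 229.9953] 6647 top z 0.24590717318557753 rect 388.20440673828125 -326.3959655761719 (77.38819122314453, 76.61902618408203) 73.20797729492188 tool offset [0.0009 0.1231 0.1124]
```

View pics/w3.png

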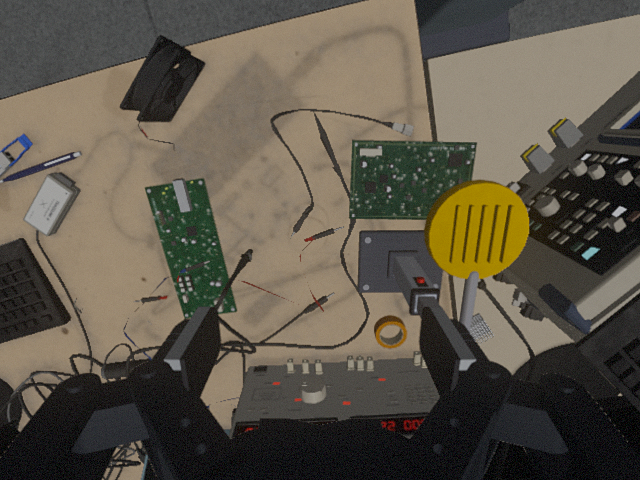

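The red button shows at (421,281), standing out of the dark slot on the tube's -x face. The fingers are well clear of the stand, so I'll hand in.

```bash
python3 -c "
from cell import robot
print(robot.close_job())"
```

```text
the job is handed in; nothing more can be done
None
```

The lamp's mast is raised to about 79 mm with its red lock button visibly out, the arm is clear of everything, the magnifier stand was not touched, and I handed the job in at about 8 s; no verdict came back.

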